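# Load the wheel-nut soaking can and uncover its hold-down plate

## Robot

A 6-joint arm with a two-finger parallel gripper is mounted at the origin on a cart in front of the work surface, level with it; the furniture and walls round the work are solid. World frame = base frame: x ahead of the robot, y to its left, z up, the work surface at z = 0. Lengths are in mm, angles in rad, forces in N, time in s.
With the tool pointing down it reaches from about 350 to 975 mm from the base axis. Payload 7.1 kg.
Tool frame: the origin (TCP) lies at the very end of the fingers, on their centre line; the grasp point (between the pads) lies 19 mm behind it (ctrl.grip_depth is the distance from the TCP to the grasp point, in mm); z points along the fingers, y is the line along which they close (so a half turn about z gives the same grasp; the last joint's range is limited). The gripper opens to 88 mm and grips with 3 to 60 N. Pads are 20 mm wide; open, the fingers measure 115 mm over their backs; the gripper's body (75 mm by 178 mm) begins 61 mm behind the grasp point.
Start: joints at [-1.17, 0.423, 1.63, -0, 1.089, -0.019], TCP at [254.751, -570.707, 222.675] pointing down, gripper open.
Joint ranges: [-3, 3], [-0.9, 2.11], [0.09, 2.58], [-1.31, 4.45], [0.11, 2.69], [-2.54, 2.54]. Speed limits (rad/s): [2.39, 2.39, 3.01, 3.14, 3.14, 3.14].

## Interface

Orientations are given as a 3x3 rotation matrix whose columns are the frame's x, y, z axes.
In Python, from bench import ctrl gives the robot as it stands.
- The arm moves only by the tool jog_arm, never from a script. Its argument "plan" is a list that holds one entry, the list of rows, each a list of 5 numbers: the closure, from 0 (fully open) to 1 (shut), then the shift along the tool's x, y, z in units of 0.25 m (1.0 is 0.25 m), then the turn about the tool's z in units of 90 degrees (1.0 is 90 degrees). In form: [[[hand, dx, dy, dz, yaw], ...]]. A call has 1 to 5 rows; each row is the pose to reach, as a shift and turn from the pose commanded when the call began, along the tool's axes at that moment; what a row does not reach only later rows make up. A row lasts 1/8 s, in which the tool goes at most 62.5 mm and 10.7 degrees, less where a joint would pass 70% of its speed; a pose out of reach is approached as far as the arm can. A call with a number of a shift or a turn outside -1 to 1 is refused whole. A call with a gripper value outside its range is refused whole. The fingers move at their own pace and stop on an object; the grip force is fixed at half the most. Time passes only in rows, so rows that repeat a pose let the fingers close. It gives the time, the measured TCP pose, the force, the opening and the grip force at its end, in the units of the state.
- ctrl.sense(): the state, without advancing time (a new reading comes with each control period).
- ctrl.get_image(name): name is "scene" or "top" or "wrist"; returns a dict with "img" (400x640x3 uint8, red, green, blue), "z_map" (400x640 float32, mm along the optical axis (not along the pixel's ray), 0 where there is no reading), "vfov" (degrees; the focal length in pixels is half the picture's height over the tangent of half this angle, whatever the lens; pixels are square), "cx", "cy" (the principal point, pixels), "eye" and "attitude" of the camera in the world. Camera axes: x right, y down, z forward; pixel columns grow to the right and rows downward; lengths in mm; the calibration is good to about 2 mm. The wrist camera is an equidistant fisheye: a pixel r from the principal point sees the ray r / f radians off the axis. A picture is of the moment at which its call begins.
- ctrl.finish_job(): hands the job in; it is judged then, once.
Trained networks look in a picture, given as the dict that the camera call returned (one of the last four; its "shot" number tells which), for a name from the list of things; names that differ only in an ending like _2 or _b are one class to them, and where a whole thing is asked for, a point or a joint stands for the part that bears it (a point fixed in the world has none). Each returns a list of dicts, best first, with "p" (0 to 1); they miss things now and then, are a little off and sometimes report something else, mostly with a low value. They report only what shows in the picture. A call takes as long as a camera call.
- ctrl.recognise(query, picture): "pixel" ([column, row] in pixels, amid what is visible of it).
- ctrl.mark_of(query, picture): "pixel" ([column, row] in pixels: a listed point, or the origin of a listed thing).
The state is a dict: "time": time; "joint_pos": joint angles; "qvel": joint speeds; "tau": joint torques, N m; "position": TCP position; "tool_rot": TCP orientation; "wrist_force": force on the tool from outside, world axes, zero at the start; "ft_torque": the same for the moment, N m; "opening": finger opening in mm; "grip_force": force on a finger pad.
Only numpy, scipy, OpenCV 4.12 (cv2) and the standard library are available. Lean on these libraries where they do the work, as an engineer would, in place of code of your own. Each camera call takes 0.05 s, during which the arm holds its last target. There are 200 camera calls.

## Task

Tip the four wheel nuts out of the small chute tray into the open soaking can and stand the tray back on the bench. Then pick up the nested pair of lids by the black knob, lower both together onto the can so that the slotted plate sits fully home in its mouth, let go of the knob, take the outer cover by its collar and lift the cover alone straight up, leaving the plate seated and undisturbed so that degreaser can be poured through its slots. Finish while still holding the cover up, wholly above the knob; do not knock over the can or disturb the jar, the small bottle, the loose cap and the torch standing nearby.

Things in the scene. Friction and masses are not known exactly. Their poses are not given: they have to be found in the camera images.
- can: open round soaking can of plain steel, loose, 0.9 kg; bore 80 mm, outside 86 mm (88 mm at the beads), 72 mm high, 4 mm floor; stands upright; origin at the centre of its underside, z up along its axis
- can_mouth (a point): centre of the can's open mouth, level with the rim, 72 mm above the bench; z up along the can's axis. (A fixed air hose hangs upright beside the robot, 0.03 m ahead and 0.21 m left of its base axis: the work lies to the right so that an arm's shoulder need not swing into it)
- tray: small steel chute tray, loose, 0.24 kg: floor 96 mm long (along its x) by 62 mm wide (57 mm inside), sheet 2.5 mm, side and rear walls 24 mm high; no wall at its front end (-x), where the nuts slide out when that end is tipped 45 degrees or more; a fixed bridge handle over its middle; origin at the centre of its underside, z up
- tray_grip (a point): centre of the tray's handle grip, 66 mm above the tray's underside over its middle: a flat-sided black rubber bar along the tray's y, 18 mm wide along x, 17 mm high, 50 mm or more free length between its two uprights; 54 mm of clear height under it; axes as the tray's
- tray_lip (a point): middle of the tray's open front edge: 48 mm from the middle towards -x, on the upper face of the floor, 2.5 mm above the underside (64 mm lower than the grip); axes as the tray's
- nut0_center (a point): one of four alike dark steel wheel nuts, loose, 45 g, lying on a flat on the tray's floor: hexagon 20 mm across flats, 27 mm long; this point is its centre, 10 mm above the floor it lies on; x along its length
- nut1_center (a point): one of four alike dark steel wheel nuts, loose, 45 g, lying on a flat on the tray's floor: hexagon 20 mm across flats, 27 mm long; this point is its centre, 10 mm above the floor it lies on; x along its length
- nut2_center (a point): one of four alike dark steel wheel nuts, loose, 45 g, lying on a flat on the tray's floor: hexagon 20 mm across flats, 27 mm long; this point is its centre, 10 mm above the floor it lies on; x along its length
- nut3_center (a point): one of four alike dark steel wheel nuts, loose, 45 g, lying on a flat on the tray's floor: hexagon 20 mm across flats, 27 mm long; this point is its centre, 10 mm above the floor it lies on; x along its length
- plate_knob (a point): centre of the grip of the black knob of the inner lid (the hold-down plate): upright cylinder 22 mm across, from 17 mm below to 14 mm above this point; its lower end is 2.5 mm above the top of the cover's collar. 60 mm above the plate's underside; 50 mm above the can's mouth when the plate is fully home. z up along the knob. Lifting the knob lifts plate and cover together
- plate: inner lid, slotted steel hold-down plate, loose, about 0.35 kg, lying knob up on the bench under the cover. From its underside up: tapered plug 77 mm across (70 mm at its foot), 10 mm high; flange 91 mm across, 3 mm thick, that lands on the can's rim; hub 44 mm across, 5 mm high, that carries the cover; stem 11 mm across; knob. Origin at the centre of its underside, z up
- cover: outer lid, the splash cover, plain aluminium, loose, about 0.15 kg, 99 mm across: it rests on the plate's hub, its skirt 14 mm deep hanging round the plate's flange with 2 mm of play, its lower edge 4 mm above the plate's underside; a hole 30 mm wide lets the knob pass freely; origin at the centre of the skirt's lower edge, z up
- cover_collar (a point): centre of the cover's guide collar: upright round tube, 42 mm outside, 30 mm inside, rising 20 mm from the cover's flat top round the knob's stem; this point lies on its axis, 28 mm above the skirt's lower edge, 11.5 mm above the flat top, 28 mm below the knob's grip centre when nested. Gripped across its outside; raised 70 mm or more the cover is wholly above the knob
- paste_jar_c (a point): bystander: screw-lid jar, 60 mm across and 72 mm high; its centre, half-way up
- touchup_c (a point): bystander: slim touch-up bottle with black cap, 26 mm across and 74 mm high; its centre, half-way up
- cap_c (a point): bystander: screw cap lying open side up, 45 mm across and 18 mm high; its centre, half-way up
- torch_c (a point): bystander: slim dark inspection torch standing on its head, 31 mm across and 109 mm high, well to the left; its centre, half-way up

How it is judged:
By the outcome, as a careful person would: the job done as asked, in the order asked, and still so for the second after the job is handed in, while the arm keeps its last pose, push and grip.
It also fails if it takes over 54 s, if anything falls off the work surface, if the arm or the gripper's body presses on something with over 40 N, if the wrist force passes 120 N, or if a joint passes its speed limit or range.

## Working session

There is one attempt and no reset: what is moved stays moved. The work goes in short steps, Python scripts to look and compute and a tool call to move; the robot and the scene stay as the last step left them, time stands still between calls to the robot, and variables do not carry over. Pictures are saved under pics/ and viewed, at most 10 in all, crops included, and the job is handed in when it is done.

Besides the shell and the picture viewer there is one more tool, called after "Emit:" as a command line: name --argument value ..., lists and objects as JSON in quotes. jog_arm: Moves the arm, as the interface text tells. Shifts and turns lie within -1 to 1; 1 stands for 0.25 m of shift or 90 degrees of turn. Its arguments: {"type":"object","properties":{"plan":{"type":"array"}},"required":["plan"]}

```bash
ls; mkdir -p pics; cat > h.py <<'E'
import numpy as np, cv2
from bench import ctrl
def shot(cam,save=None):
    d=ctrl.get_image(cam)
    if save: cv2.imwrite('pics/'+save,d['img'][:,:,::-1])
    return d
def ray(d,px,cam):
    f=200/np.tan(np.radians(d['vfov'])/2)
    u=np.array([px[0]-d['cx'],px[1]-d['cy']])
    if cam=='wrist':
        r=np.hypot(*u); t=r/f; v=np.r_[u/max(r,1e-9)*np.sin(t),np.cos(t)]
    else: v=np.r_[u/f,1]
    return np.array(d['eye']),np.array(d['attitude'])@v
def at_z(d,px,cam,z):
    e,v=ray(d,px,cam); return e+v*(z-e[2])/v[2]
def cloud(d):  # world points for pinhole cams
    f=200/np.tan(np.radians(d['vfov'])/2)
    v,u=np.mgrid[:400,:640]; Z=d['z_map']
    P=np.stack([(u-d['cx'])/f*Z,(v-d['cy'])/f*Z,Z],-1)
    W=P@np.array(d['attitude']).T+np.array(d['eye']); W[Z<=0]=np.nan
    return W
E
python3 - <<'E'
from h import *
Z=dict(can_mouth=72,tray_grip=66,tray_lip=2.5,nut0_center=12.5,plate_knob=60,cover_collar=32,paste_jar_c=36,touchup_c=37,cap_c=9,torch_c=54)
s=ctrl.sense(); print(np.round(s['tool_rot'],3).tolist(), s['opening'],s['time'])
for cam in ('top','scene'):
    d=shot(cam,cam+'0.png'); print(cam,np.round(d['eye']),d['vfov'],np.round(d['attitude'],2).tolist())
    for n,z in Z.items():
        for m in ctrl.mark_of(n,d)[:4 if n[0]=='n' else 2]:
            print(n,round(m['p'],2),np.round(m['pixel']),np.round(at_z(d,m['pixel'],cam,z),1))
E
```

```text
pics
[[0.913, 0.408, -0.001], [0.408, -0.913, 0.001], [0.0, -0.002, -1.0]] 87.55793430117552 0.0
top [ 380.  -57. 1045.] 51.92511000738796 [[0.01, -0.99, 0.11], [-1.0, -0.01, -0.02], [0.02, -0.11, -0.99]]
can_mouth 0.85 [387. 257.] [ 357.1 -235.    72. ]
can_mouth 0.53 [328. 250.] [371.7 -97.3  72. ]
tray_grip 0.67 [438. 243.] [ 391.7 -358.5   66. ]
tray_grip 0.55 [444. 174.] [ 557.7 -377.7   66. ]
tray_lip 0.89 [452. 174.] [ 571.1 -419.7    2.5]
nut0_center 0.71 [450. 172.] [ 574.1 -412.2   12.5]
nut0_center 0.49 [446. 169.] [ 582.6 -401.3   12.5]
nut0_center 0.26 [386. 257.] [ 355.7 -243.7   12.5]
plate_knob 0.56 [448. 238.] [ 403.  -385.3   60. ]
cover_collar 0.88 [439. 241.] [ 396.8 -372.8   32. ]
paste_jar_c 0.84 [331. 252.] [ 366.6 -104.1   36. ]
paste_jar_c 0.21 [429. 189.] [ 526.5 -348.4   36. ]
touchup_c 0.57 [373. 196.] [ 506.4 -207.6   37. ]
cap_c 0.72 [381. 154.] [ 618.6 -233.4    9. ]
torch_c 0.47 [192. 193.] [507.7 231.6  54. ]
scene [ -80. -866.  856.] 46.937595967860794 [[0.81, -0.36, 0.46], [-0.58, -0.52, 0.62], [0.02, -0.77, -0.63]]
can_mouth 0.71 [368. 299.] [ 380.7 -403.4   72. ]
can_mouth 0.59 [316. 258.] [ 358.5 -239.    72. ]
tray_grip 0.68 [419. 261.] [ 557.5 -380.9   66. ]
tray_lip 0.73 [434. 284.] [ 583.  -418.8    2.5]
nut0_center 0.64 [424. 277.] [ 572.6 -394.3   12.5]
plate_knob 0.67 [417. 282.] [ 510.7 -423.4   60. ]
plate_knob 0.46 [318. 280.] [ 328.9 -289.1   60. ]
cover_collar 0.88 [370. 298.] [ 409.5 -379.6   32. ]
paste_jar_c 0.62 [291. 238.] [ 365.1 -113.3   36. ]
touchup_c 0.58 [356. 234.] [ 511.9 -200.4   37. ]
torch_c 0.74 [269. 154.] [504.2 235.7  54. ]
torch_c 0.35 [359. 238.] [ 498.3 -227.4   54. ]
```

View pics/top0.png

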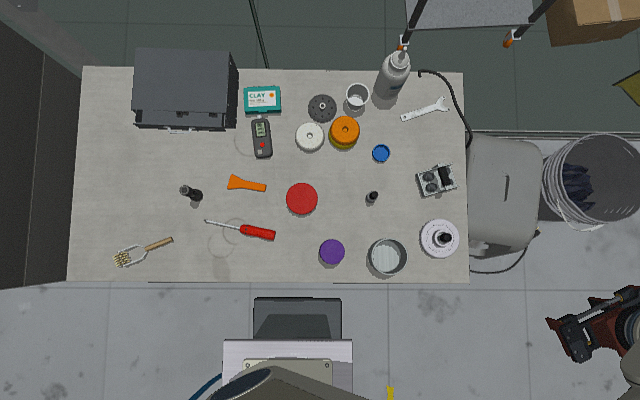

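View pics/scene0.png

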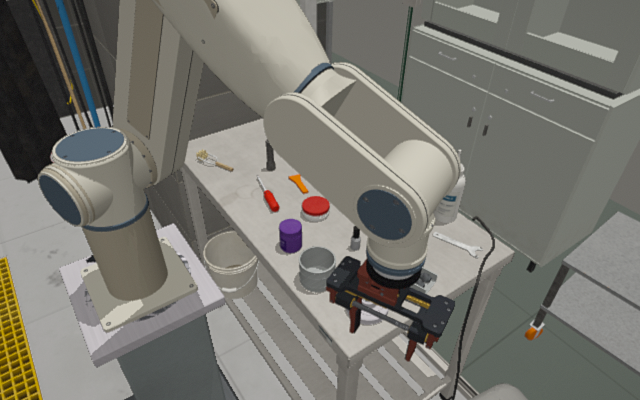

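```bash
python3 - <<'E'
from h import *
d=shot('top'); W=cloud(d)
im=cv2.resize(d['img'][130:280,340:480,::-1],None,fx=4,fy=4,interpolation=cv2.INTER_CUBIC)
cv2.imwrite('pics/crop.png',im)
def sel(x0,x1,y0,y1,z0,z1):
    m=(W[...,0]>x0)&(W[...,0]<x1)&(W[...,1]>y0)&(W[...,1]<y1)&(W[...,2]>z0)&(W[...,2]<z1); return W[m]
print('bench z',np.nanmedian(sel(450,480,-330,-250,-20,20)[:,2]))
t=sel(500,640,-450,-310,62,90); print('bar',len(t),t.mean(0).round(1),t.min(0).round(),t.max(0).round())
t=sel(480,640,-460,-310,18,30); print('walls',cv2.minAreaRect(t[:,:2].astype(np.float32)),len(t))
print(np.round(t[::2]).astype(int)[:40].tolist())
t=sel(300,420,-300,-170,60,80); print('can',cv2.minEnclosingCircle(t[:,:2].astype(np.float32)),t[:,2].max())
t=sel(330,480,-440,-310,12,30); print('cover',cv2.minEnclosingCircle(t[:,:2].astype(np.float32)))
t=sel(330,480,-440,-310,62,90); print('knob',t.mean(0).round(1),len(t),t[:,2].max())
t=sel(200,900,-600,-300,-5,5); print('bench ymin',t[:,1].min(), 'xmin',sel(200,500,-300,300,-5,5)[:,0].min())
E
```

```text
bench z -0.9867326549190238
bar 214 [ 552.  -375.6   72.6] [ 520. -392.   62.] [ 585. -361.   80.]
walls ((551.5338134765625, -375.708251953125), (65.3280029296875, 95.5892105102539), 16.942520141601562) 257
[[594, -407, 27], [595, -413, 26], [592, -402, 25], [592, -408, 25], [590, -395, 22], [590, -401, 22], [584, -374, 26], [582, -364, 23], [581, -369, 25], [581, -374, 26], [583, -401, 21], [579, -357, 22], [579, -361, 26], [579, -397, 25], [580, -403, 23], [576, -346, 24], [576, -351, 26], [576, -356, 25], [576, -402, 26], [574, -336, 23], [573, -340, 26], [573, -346, 25], [574, -403, 23], [575, -409, 18], [571, -331, 24], [570, -335, 26], [572, -400, 24], [572, -406, 20], [568, -325, 27], [569, -331, 21], [569, -360, 20], [566, -326, 21], [566, -349, 23], [566, -353, 24], [566, -359, 23], [563, -324, 21], [564, -344, 19], [563, -348, 24], [563, -354, 23], [564, -359, 21]]
can ((359.62506103515625, -241.32272338867188), 44.25119400024414) 77.06765180874584
cover ((404.31005859375, -378.83258056640625), 50.085025787353516)
knob [ 405.  -378.    71.6] 75 77.93300412169151
bench ymin -478.0289115758361 xmin 289.89746066907884
```

View pics/crop.png

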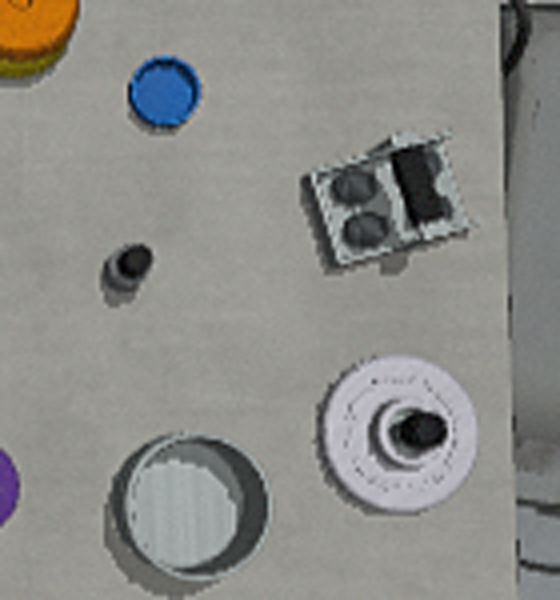

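Emit:
jog_arm --plan '[[[0,1.0,-0.16,0,-0.55],[0,1.0,-0.16,0,-0.55],[0,1.0,-0.16,0,-0.55],[0,1.0,-0.16,0,-0.55],[0,1.0,-0.16,0,-0.55]]]'

```text
time: 1.78
position: [470.2, -429.7, 222.7]
tool_rot: [[0.274, 0.962, 0.001], [0.962, -0.274, 0.0], [0.0, 0.001, -1.0]]
wrist_force: [-0.3, -0.6, 0.7]
opening: 88.1
grip_force: 0.0
```

```bash
cat >> h.py <<'E'
def to(x,y,z,ang):  # needed jog (units) to TCP x,y,z with tool-y heading ang (deg), mod 180
    s=ctrl.sense(); R=np.array(s['tool_rot']); d=R.T@(np.array([x,y,z])-s['position'])/250
    a=np.degrees(np.arctan2(R[1,1],R[0,1])); e=(ang-a+90)%180-90
    print('t %.2f pos'%s['time'],np.round(s['position'],1),'yhead %.1f'%a,'tilt',np.round(R[:,2],3),'JOG',np.round(d,3),'yaw',round(-e/90,3),'F',np.round(s['wrist_force'],1),'open %.1f grip %.1f'%(s['opening'],s['grip_force']),'q',np.round(s['joint_pos'],2))
E
python3 -c "
from h import *
to(551.5,-375.7,150,16.9)"
```

```text
t 1.77 pos [ 470.2 -429.7  222.7] yhead -15.9 tilt [ 0.001  0.    -1.   ] JOG [0.297 0.253 0.291] yaw -0.365 F [-0.3 -0.6  0.7] open 88.1 grip 0.0 q [-0.76  0.44  1.6   0.    1.1  -0.48]
```

Emit:
jog_arm --plan '[[[0,0.3,0.25,0.29,-0.365],[0,0.3,0.25,0.29,-0.365],[0,0.3,0.25,0.29,-0.365],[0,0.3,0.25,0.29,-0.365],[0,0.3,0.25,0.29,-0.365]]]'

```text
time: 2.4
position: [547.9, -378.6, 150.7]
tool_rot: [[-0.279, 0.96, 0.001], [0.96, 0.279, -0.001], [-0.001, 0.001, -1.0]]
wrist_force: [0.1, -0.7, 0.4]
opening: 87.7
grip_force: 0.0
```

```bash
python3 -c "
from h import *
to(551.5,-375.7,50,16.9)
d=shot('wrist','w1.png')
for n,z in (('tray_grip',66),('tray_lip',2.5),('plate_knob',60)):
    print(n,[(round(m['p'],2),np.round(m['pixel']),np.round(at_z(d,m['pixel'],'wrist',z),1)) for m in ctrl.mark_of(n,d)[:2]])
"
```

```text
t 2.40 pos [ 547.9 -378.6  150.7] yhead 16.2 tilt [ 0.001 -0.001 -1.   ] JOG [0.007 0.017 0.403] yaw -0.008 F [ 0.1 -0.7  0.4] open 87.7 grip 0.0 q [-0.62  0.56  1.58 -0.    1.   -0.9 ]
tray_grip [(0.98, array([330., 202.]), array([ 551.4, -376.4,   66. ]))]
tray_lip [(0.6, array([330., 224.]), array([ 564.5, -420.2,    2.5])), (0.39, array([198., 149.]), array([ 405.4, -378.9,    2.5]))]
plate_knob [(0.89, array([171., 156.]), array([ 402.1, -376.9,   60. ]))]
```

View pics/w1.png

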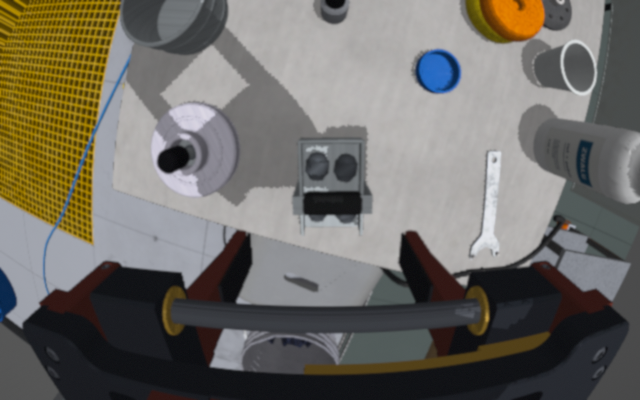

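Emit:
jog_arm --plan '[[[0,0.005,0.016,0.2,-0.008],[0,0.005,0.016,0.41,-0.008],[0,0.005,0.016,0.41,-0.008],[1,0.005,0.016,0.41,-0.008],[1,0.005,0.016,0.41,-0.008]]]'

```text
time: 3.22
position: [552.9, -376.9, 50.4]
tool_rot: [[-0.294, 0.956, 0.003], [0.956, 0.294, -0.002], [-0.003, 0.003, -1.0]]
wrist_force: [0.3, 0.2, -0.2]
opening: 71.1
grip_force: 0.0
```

Emit:
jog_arm --plan '[[[1,0,0,0,0],[1,0,0,0,0],[1,0,0,-0.06,0],[1,0,0,-0.06,0],[1,0,0,-0.06,0]]]'

```text
time: 3.85
position: [551.2, -375.6, 62.7]
tool_rot: [[-0.294, 0.956, -0.0], [0.956, 0.294, 0.0], [0.0, -0.0, -1.0]]
wrist_force: [-0.5, 0.5, -4.6]
opening: 65.9
grip_force: 30.0
```

```bash
python3 -c "
from h import *
to(433,-262,150,73.7)"
```

```text
t 3.85 pos [ 551.2 -375.6   62.7] yhead 17.1 tilt [-0.  0. -1.] JOG [ 0.573 -0.318 -0.349] yaw -0.629 F [-0.5  0.5 -4.6] open 65.9 grip 30.0 q [-0.62  0.68  1.61  0.    0.85 -0.91]
```

Emit:
jog_arm --plan '[[[1,0,0,-0.25,0],[1,0.1,-0.05,-0.45,-0.1],[1,0.3,-0.17,-0.45,-0.2],[1,0.573,-0.318,-0.45,-0.4],[1,0.573,-0.318,-0.45,-0.5]]]'

```text
time: 4.47
position: [429.1, -258.9, 174.3]
tool_rot: [[-0.839, 0.545, -0.004], [0.545, 0.839, 0.003], [0.005, 0.0, -1.0]]
wrist_force: [0.7, -0.6, -3.7]
opening: 65.9
grip_force: 30.0
```

```bash
python3 -c "
from h import *
to(433,-262,126,73.7)
W=cloud(shot('top'))
for z0,z1,b in ((60,80,(300,420,-300,-180)),):
    x0,x1,y0,y1=b
    m=(W[...,0]>x0)&(W[...,0]<x1)&(W[...,1]>y0)&(W[...,1]<y1)&(W[...,2]>z0)&(W[...,2]<z1); t=W[m]
    print(len(t),cv2.minEnclosingCircle(t[:,:2].astype(np.float32)))
d=shot('wrist','w2.png')
for n,z in (('can_mouth',72),):
    print(n,[(round(m['p'],2),np.round(m['pixel']),np.round(at_z(d,m['pixel'],'wrist',z),1)) for m in ctrl.mark_of(n,d)[:2]])
"
```

```text
t 4.47 pos [ 429.1 -258.9  174.3] yhead 57.0 tilt [-0.004  0.003 -1.   ] JOG [-0.021 -0.002  0.193] yaw -0.186 F [ 0.7 -0.6 -3.7] open 65.9 grip 30.0 q [-0.57  0.31  1.94  0.    0.9  -1.56]
78 ((362.22930908203125, -220.86300659179688), 38.077789306640625)
can_mouth [(0.74, array([300., 121.]), array([ 360. , -240.4,   72. ]))]
```

View pics/w2.png

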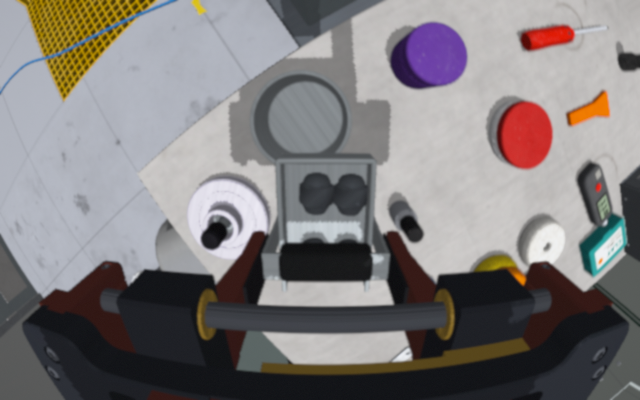

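Emit:
jog_arm --plan '[[[1,-0.028,0,0,-0.186],[1,-0.028,0,0.1,-0.186],[1,-0.028,0,0.19,-0.186],[1,-0.028,0,0.19,-0.186]]]'

```text
time: 5.12
position: [439.0, -266.3, 126.1]
tool_rot: [[-0.957, 0.29, -0.002], [0.29, 0.957, 0.002], [0.003, 0.001, -1.0]]
wrist_force: [-0.1, -0.1, -4.1]
opening: 65.7
grip_force: 30.0
```

```bash
python3 -c "
from h import *
to(435,-262.6,109,73.7)"
```

```text
t 5.12 pos [ 439.  -266.3  126.1] yhead 73.1 tilt [-0.002  0.002 -1.   ] JOG [0.019 0.009 0.069] yaw -0.006 F [-0.1 -0.1 -4.1] open 65.7 grip 30.0 q [-0.57  0.4   1.94 -0.    0.8  -1.84]
```

Emit:
jog_arm --plan '[[[1,0.016,0,0.02,0],[1,0.004,0,0.036,0],[1,-0.014,0,0.052,0],[1,-0.035,0,0.072,0],[1,-0.035,0,0.072,0]]]'

```text
time: 5.75
position: [449.7, -269.7, 110.8]
tool_rot: [[-0.958, 0.287, 0.004], [0.287, 0.958, -0.002], [-0.004, -0.001, -1.0]]
wrist_force: [5.1, -1.0, 3.0]
opening: 65.7
grip_force: 30.0
```

```bash
cat >> h.py <<'E'
def pitch(save=None):
    d=shot('wrist',save)
    s=ctrl.sense(); R=np.array(s['tool_rot']); p=np.array(s['position'])
    for n in ('tray_lip','tray_grip','can_mouth'):
        for m in ctrl.mark_of(n,d)[:1]:
            e,v=ray(d,m['pixel'],'wrist'); 
            # intersect with vertical plane of pitch (through TCP, normal = tool y): gives pitch-plane coords
            k=((p-e)@R[:,1])/(v@R[:,1]) if abs(v@R[:,1])>1e-3 else 0
            print(n,round(m['p'],2),np.round(m['pixel']))
    return d
E
python3 -c "
from h import *
to(435,-262.6,109,73.7)
d=pitch('w3.png'); d2=shot('scene'); cv2.imwrite('pics/s3.png',cv2.resize(d2['img'][200:340,270:450,::-1],None,fx=4,fy=4))"
```

```text
t 5.75 pos [ 449.7 -269.7  110.8] yhead 73.3 tilt [ 0.004 -0.002 -1.   ] JOG [0.064 0.01  0.007] yaw -0.004 F [ 5.1 -1.   3. ] open 65.7 grip 30.0 q [-0.56  0.44  1.93  0.    0.77 -1.84]
tray_lip 0.7 [323. 250.]
tray_grip 0.56 [326. 261.]
can_mouth 0.87 [330.  85.]
```

View pics/s3.png

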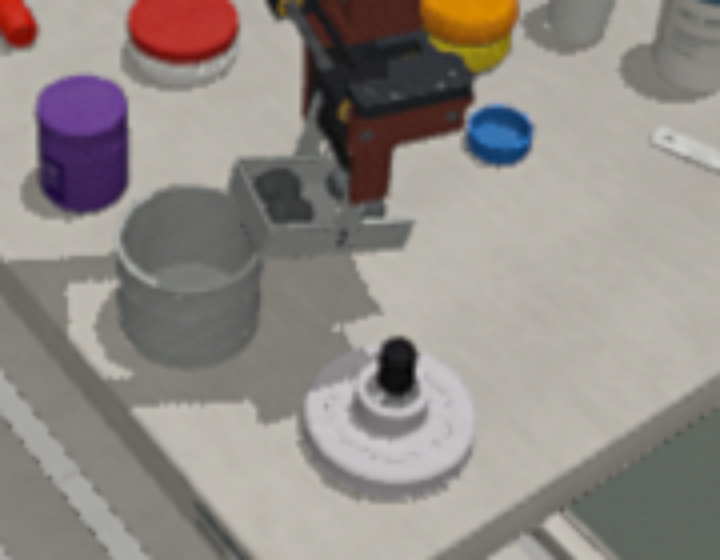

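Emit:
jog_arm --plan '[[[1,0,0,-0.12,0],[1,0.15,0.004,-0.125,0],[1,0.405,0.008,-0.125,0],[1,0.405,0.008,-0.125,0],[1,0.405,0.008,-0.125,0]]]'

```text
time: 6.62
position: [350.8, -237.7, 141.0]
tool_rot: [[-0.958, 0.287, 0.0], [0.287, 0.958, -0.0], [-0.0, -0.0, -1.0]]
wrist_force: [1.0, -0.2, -3.3]
opening: 65.6
grip_force: 30.0
```

```bash
cat >> h.py <<'E'
def prof(save=None):
    d=shot('wrist',save); s=ctrl.sense(); R=np.array(s['tool_rot']); p=np.array(s['position'])
    f=200/np.tan(np.radians(d['vfov'])/2); v,u=np.mgrid[:400,:640]; a,b=u-d['cx'],v-d['cy']; r=np.hypot(a,b)+1e-9; t=r/f
    Z=d['z_map']; P=np.stack([a/r*np.tan(t)*Z,b/r*np.tan(t)*Z,Z],-1); W=P@np.array(d['attitude']).T+np.array(d['eye'])-p
    U,L,H=-W@R[:,0],W@R[:,1],W[...,2]
    m=(Z>0)&(t<1.4)&(abs(L)>24)&(abs(L)<36)&(U>-90)&(U<-14)&(H>-70)&(H<60)
    q=np.c_[U[m],H[m]]
    # top envelope of the side walls: max H per U bin
    for lo in range(-88,-12,6):
        k=q[(q[:,0]>=lo)&(q[:,0]<lo+6)]
        if len(k): print(lo+3,len(k),'H95 %.0f'%np.percentile(k[:,1],95),end=' | ')
    print()
    for m in ctrl.mark_of('can_mouth',d)[:1]: 
        c=at_z(d,m['pixel'],'wrist',72); print('can',round(m['p'],2),c.round(1),'u,l of TCP rel can',np.round([-(p-c)@R[:,0],(p-c)@R[:,1]],1))
E
python3 -c "
from h import *
to(352,-238,117,73.7)
prof()"
```

```text
t 6.62 pos [ 350.8 -237.7  141. ] yhead 73.3 tilt [ 0. -0. -1.] JOG [-0.005  0.     0.096] yaw -0.004 F [ 1.  -0.2 -3.3] open 65.6 grip 30.0 q [-0.62  0.26  2.12 -0.    0.76 -1.9 ]
-61 308 H95 -11 | -55 202 H95 -10 | -49 310 H95 -12 | -43 311 H95 -14 | -37 288 H95 -15 | -31 285 H95 -17 | -25 260 H95 -18 | -19 362 H95 -10 | -13 166 H95 -0 |
```

```bash
cat >> h.py <<'E'
from scipy.optimize import least_squares
def canfit(cam='scene',c0=(360,-241)):
    d=shot(cam); W=cloud(d); r=np.hypot(W[...,0]-c0[0],W[...,1]-c0[1])
    m=(r<60)&(r>36)&(W[...,2]>10)&(W[...,2]<60); t=W[m][:,:2]
    e=np.array(d['eye'])[:2]; g=np.array(c0)-e; k=((t-c0)@g<0); t=t[k]   # outer near side only
    f=least_squares(lambda c:np.hypot(*(t-c).T)-43,c0,loss='soft_l1'); print('can',f.x.round(1),len(t),'res %.1f'%np.abs(f.fun).mean(), [(round(m['p'],2),at_z(d,m['pixel'],cam,72).round(1)) for m in ctrl.mark_of('can_mouth',d)[:2]])
E
python3 -c "
from h import *
canfit()"
```

```text
can [ 358.6 -240.4] 510 res 0.9 [(0.71, array([ 348.2, -248.5,   72. ]))]
```

Emit:
jog_arm --plan '[[[1,-0.003,0,0.07,0],[1,-0.003,0,0.096,0],[1,-0.025,0,0.106,0],[1,-0.05,0,0.118,0],[1,-0.065,0,0.126,0]]]'

```text
time: 7.45
position: [366.1, -242.4, 111.0]
tool_rot: [[-0.958, 0.286, -0.003], [0.286, 0.958, 0.001], [0.003, -0.0, -1.0]]
wrist_force: [-12.7, 3.1, 35.0]
opening: 66.2
grip_force: 30.0
```

```bash
python3 -c "
from h import *
to(352,-238,117,73.7)
prof(); canfit()"
```

```text
t 7.45 pos [ 366.1 -242.4  111. ] yhead 73.4 tilt [-0.003  0.001 -1.   ] JOG [ 0.059  0.001 -0.024] yaw -0.003 F [-12.7   3.1  35. ] open 66.2 grip 30.0 q [-0.61  0.34  2.11 -0.    0.7  -1.89]
-73 241 H95 -9 | -67 317 H95 3 | -61 259 H95 3 | -55 366 H95 -0 | -49 346 H95 -3 | -43 323 H95 -6 | -37 303 H95 -8 | -31 325 H95 -11 | -25 423 H95 -1 | -19 542 H95 13 | -13 193 H95 19 | 
can [ 358.8 -240.3] 493 res 0.9 [(0.93, array([ 356.1, -245.3,   72. ]))]
```

Emit:
jog_arm --plan '[[[1,0.008,0,0.0,0],[1,-0.01,0,0.012,0],[1,-0.028,0,0.024,0],[1,-0.046,0,0.038,0],[1,-0.06,0,0.05,0]]]'

```text
time: 8.28
position: [382.6, -247.4, 97.7]
tool_rot: [[-0.958, 0.286, 0.002], [0.286, 0.958, -0.001], [-0.002, -0.001, -1.0]]
wrist_force: [0.4, 0.2, 5.1]
opening: 65.8
grip_force: 30.0
```

```bash
python3 -c "
from h import *
to(352,-238,117,73.7)
prof(); canfit()"
```

```text
t 8.28 pos [ 382.6 -247.4   97.7] yhead 73.4 tilt [ 0.002 -0.001 -1.   ] JOG [ 0.128  0.001 -0.077] yaw -0.004 F [0.4 0.2 5.1] open 65.8 grip 30.0 q [-0.6   0.39  2.08  0.    0.67 -1.88]
-85 237 H95 9 | -79 333 H95 17 | -73 394 H95 23 | -67 356 H95 22 | -61 464 H95 17 | -55 427 H95 12 | -49 385 H95 7 | -43 381 H95 2 | -37 445 H95 3 | -31 505 H95 10 | -25 531 H95 18 | -19 532 H95 25 | -13 200 H95 29 | 
can 0.73 [ 361.5 -242.    72. ] u,l of TCP rel can [22.1  0.8]
can [ 358.7 -240.3] 507 res 0.9 [(0.85, array([ 359.6, -249.3,   72. ]))]
```

Emit:
jog_arm --plan '[[[1,-0.015,0,0.02,0],[1,-0.028,0,0.04,0],[1,-0.038,0,0.06,0],[1,-0.038,0,0.06,0],[1,-0.038,0,0.06,0]]]'

```text
time: 9.1
position: [392.3, -250.5, 82.8]
tool_rot: [[-0.958, 0.287, 0.004], [0.287, 0.958, -0.002], [-0.005, -0.001, -1.0]]
wrist_force: [5.1, -1.4, 3.9]
opening: 65.5
grip_force: 30.0
```

```bash
python3 -c "
from h import *
to(352,-238,117,73.7)
prof('w5.png'); canfit()"
```

```text
t 9.10 pos [ 392.3 -250.5   82.8] yhead 73.3 tilt [ 0.004 -0.002 -1.   ] JOG [ 0.168  0.002 -0.138] yaw -0.004 F [ 5.1 -1.4  3.9] open 65.5 grip 30.0 q [-0.59  0.43  2.07  0.    0.65 -1.87]
-85 403 H95 30 | -79 440 H95 35 | -73 498 H95 39 | -67 387 H95 41 | -61 515 H95 34 | -55 525 H95 25 | -49 429 H95 16 | -43 500 H95 10 | -37 547 H95 14 | -31 498 H95 19 | -25 417 H95 23 | -19 420 H95 28 | -13 223 H95 29 | 
can 0.86 [ 361.1 -241.1   72. ] u,l of TCP rel can [32.6 -0.1]
can [ 358.6 -240.4] 512 res 0.9 [(0.87, array([ 358.9, -238.9,   72. ]))]
```

View pics/w5.png

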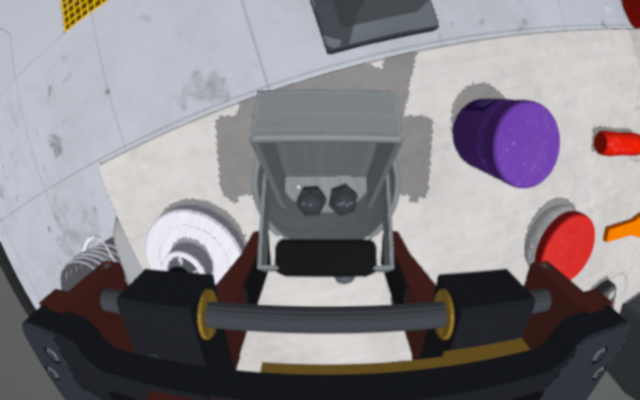

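Emit:
jog_arm --plan '[[[1,0,0,-0.04,0],[1,0,0,-0.08,0],[1,0,0,-0.12,0],[1,0,0,-0.2,0],[1,0,0,-0.3,0]]]'

```text
time: 9.93
position: [389.4, -249.0, 157.6]
tool_rot: [[-0.958, 0.287, -0.001], [0.287, 0.958, 0.001], [0.001, 0.0, -1.0]]
wrist_force: [-0.1, -0.6, -2.6]
opening: 65.7
grip_force: 30.0
```

```bash
python3 -c "
from h import *
to(352,-238,117,73.7)
prof('w6.png'); canfit()"
```

```text
t 9.93 pos [ 389.4 -249.   157.6] yhead 73.3 tilt [-0.001  0.001 -1.   ] JOG [ 0.156 -0.001  0.162] yaw -0.004 F [-0.1 -0.6 -2.6] open 65.7 grip 30.0 q [-0.59  0.29  2.03 -0.    0.83 -1.87]
-85 404 H95 28 | -79 458 H95 33 | -73 492 H95 37 | -67 353 H95 37 | -61 564 H95 28 | -55 493 H95 19 | -49 452 H95 11 | -43 508 H95 8 | -37 538 H95 13 | -31 463 H95 17 | -25 411 H95 22 | -19 360 H95 26 | -13 127 H95 29 | 
can [ 358.7 -240.3] 515 res 0.9 [(0.87, array([ 358.8, -247.2,   72. ]))]
```

View pics/w6.png

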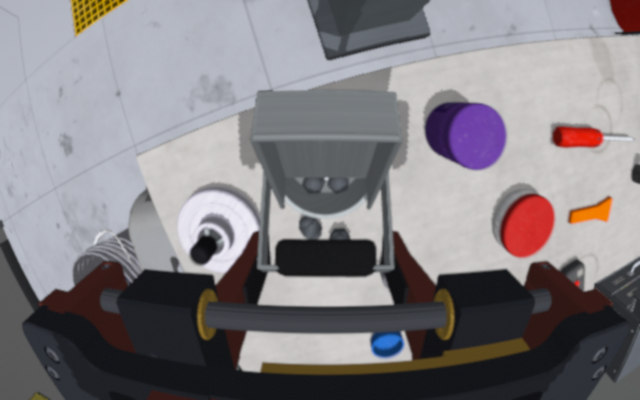

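```bash
python3 -c "
from h import *
d=shot('wrist')
for px in ((315,185),(340,185),(310,228),(340,235)): print(px,at_z(d,px,'wrist',14).round(),at_z(d,px,'wrist',72).round(), d['z_map'][px[1],px[0]])
for n in ('nut0_center','touchup_c'): print(n,[(round(m['p'],2),np.round(m['pixel'])) for m in ctrl.mark_of(n,d)[:6]])
d2=shot('scene')
for n in ('nut0_center',): print(n,[(round(m['p'],2),np.round(m['pixel']),at_z(d2,m['pixel'],'scene',10).round()) for m in ctrl.mark_of(n,d2)[:6]])
cv2.imwrite('pics/s7.png',cv2.resize(d2['img'][180:340,270:450,::-1],None,fx=4,fy=3.7))
"
```

```text
(315, 185) [ 386. -259.   14.] [ 372. -253.   72.] 298.86005
(340, 185) [ 394. -235.   14.] [ 378. -233.   72.] 298.48303
(310, 228) [ 430. -279.   14.] [ 408. -269.   72.] 323.91428
(340, 235) [ 447. -250.   14.] [ 422. -246.   72.] 321.17145
nut0_center [(0.67, array([338., 238.]))]
touchup_c [(0.41, array([396., 280.]))]
nut0_center [(0.64, array([348., 264.]), array([ 446., -252.,   10.])), (0.37, array([307., 240.]), array([ 410., -121.,   10.]))]
```

View pics/s7.png

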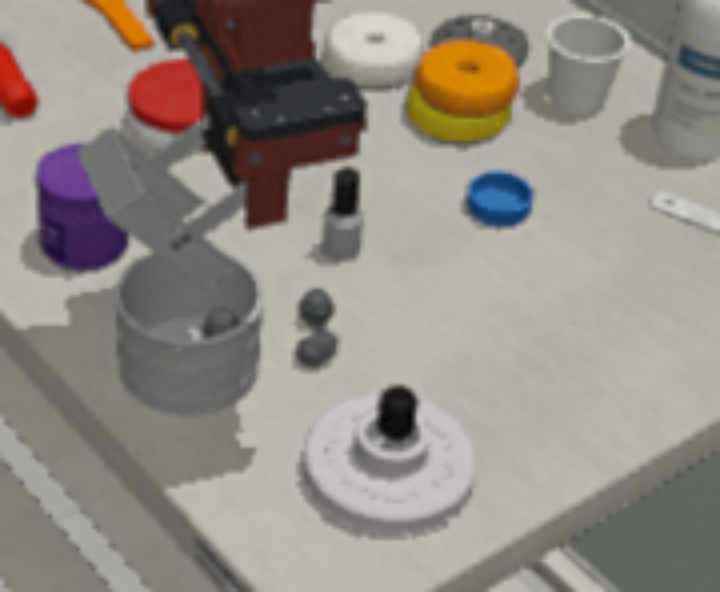

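Emit:
jog_arm --plan '[[[1,-0.25,-0.067,0,0],[1,-0.5,-0.134,0,0],[1,-0.75,-0.2,0,0],[1,-1.0,-0.268,0.1,0],[1,-1.0,-0.268,0.3,0]]]'

```text
time: 11.0
position: [615.5, -388.4, 83.0]
tool_rot: [[-0.958, 0.286, 0.007], [0.286, 0.958, -0.005], [-0.008, -0.002, -1.0]]
wrist_force: [-0.1, 0.1, -3.5]
opening: 65.7
grip_force: 30.0
```

Emit:
jog_arm --plan '[[[1,0,0,0.08,0],[1,0.0,0,0.105,0],[1,0.06,0,0.11,0],[1,0.12,0,0.11,0],[1,0.18,0,0.11,0]]]'

```text
time: 11.62
position: [566.8, -372.3, 55.9]
tool_rot: [[-0.958, 0.287, 0.002], [0.287, 0.958, -0.001], [-0.002, -0.001, -1.0]]
wrist_force: [0.1, 0.2, -2.3]
opening: 65.9
grip_force: 30.0
```

```bash
python3 -c "
from h import *
to(352,-238,117,73.7)
prof()"
```

```text
t 11.62 pos [ 566.8 -372.3   55.9] yhead 73.3 tilt [ 0.002 -0.001 -1.   ] JOG [ 0.976  0.268 -0.246] yaw -0.004 F [ 0.1  0.2 -2.3] open 65.9 grip 30.0 q [-0.6   0.7   1.59  0.    0.85 -1.88]
-85 269 H95 29 | -79 427 H95 33 | -73 475 H95 37 | -67 457 H95 41 | -61 386 H95 37 | -55 553 H95 28 | -49 457 H95 20 | -43 464 H95 12 | -37 509 H95 13 | -31 539 H95 17 | -25 551 H95 22 | -19 519 H95 26 | -13 162 H95 29 |
```

Emit:
jog_arm --plan '[[[1,-0.12,0,0.0,0],[1,-0.12,0,0.02,0],[1,-0.09,0,0.036,0],[1,-0.02,0,0.036,0],[1,0.05,0,0.036,0]]]'

```text
time: 12.35
position: [559.6, -370.7, 50.2]
tool_rot: [[-0.958, 0.286, 0.01], [0.286, 0.958, -0.006], [-0.011, -0.003, -1.0]]
wrist_force: [3.5, -0.3, 4.1]
opening: 65.8
grip_force: 30.0
```

```bash
python3 -c "
from h import *
to(352,-238,117,73.7)
prof()"
```

```text
t 12.35 pos [ 559.6 -370.7   50.2] yhead 73.4 tilt [ 0.01  -0.006 -1.   ] JOG [ 0.945  0.27  -0.278] yaw -0.004 F [ 3.5 -0.3  4.1] open 65.8 grip 30.0 q [-0.6   0.7   1.61  0.    0.82 -1.88]
-85 296 H95 -47 | -79 302 H95 -47 | -73 343 H95 -4 | -67 398 H95 8 | -61 392 H95 18 | -55 284 H95 18 | -49 430 H95 14 | -43 404 H95 11 | -37 379 H95 8 | -31 351 H95 5 | -25 377 H95 2 | -19 500 H95 12 | -13 175 H95 18 |
```

Emit:
jog_arm --plan '[[[1,0.04,0,0.0,0],[1,0.08,0,0.012,0],[1,0.115,0,0.03,0],[1,0.145,0,0.054,0],[1,0.145,0,0.06,0]]]'

```text
time: 13.08
position: [520.4, -359.1, 32.5]
tool_rot: [[-0.958, 0.286, 0.001], [0.286, 0.958, -0.002], [-0.001, -0.001, -1.0]]
wrist_force: [-9.1, 1.1, 18.0]
opening: 65.7
grip_force: 30.0
```

```bash
python3 -c "
from h import *
to(352,-238,117,73.7)
prof()"
```

```text
t 13.07 pos [ 520.4 -359.1   32.5] yhead 73.4 tilt [ 0.001 -0.002 -1.   ] JOG [ 0.784  0.271 -0.339] yaw -0.004 F [-9.1  1.1 18. ] open 65.7 grip 30.0 q [-0.62  0.68  1.7  -0.    0.75 -1.9 ]
-85 394 H95 -10 | -79 409 H95 -10 | -73 388 H95 -10 | -67 391 H95 -10 | -61 360 H95 -11 | -55 334 H95 -31 | -49 531 H95 -3 | -43 223 H95 -3 | -37 346 H95 -3 | -31 336 H95 -3 | -25 324 H95 -3 | -19 323 H95 -4 | -13 106 H95 -4 |
```

Emit:
jog_arm --plan '[[[1,0,0,-0.03,0],[1,-0.16,0,-0.03,0],[1,-0.16,0,-0.002,0],[0,-0.16,0,0,0],[0,-0.16,0,0,0]]]'

```text
time: 13.8
position: [558.1, -369.4, 30.3]
tool_rot: [[-0.958, 0.287, -0.001], [0.287, 0.958, 0.001], [0.001, 0.0, -1.0]]
wrist_force: [0.3, -0.7, -0.4]
opening: 82.5
grip_force: 0.0
```

Emit:
jog_arm --plan '[[[0,0,0,0,0],[0,0,0,-0.3,0],[0,0.2,0.2,-0.6,0],[0,0.4,0.35,-0.6,0],[0,0.4,0.35,-0.6,0]]]'

```text
time: 14.42
position: [486.8, -255.7, 182.0]
tool_rot: [[-0.958, 0.286, 0.001], [0.286, 0.958, -0.0], [-0.001, -0.0, -1.0]]
wrist_force: [0.2, -0.6, -0.5]
opening: 87.8
grip_force: 0.0
```

```bash
python3 -c "
from h import *
to(438,-264,120,73.7)
d=shot('wrist'); R=np.array(ctrl.sense()['tool_rot'])
def show(n,z,k=2):
    print(n,[(round(m['p'],2),np.round(m['pixel']),np.round(at_z(d,m['pixel'],'wrist',z),1)) for m in ctrl.mark_of(n,d)[:k]])
show('nut0_center',10,5);show('can_mouth',72);show('tray_grip',66);show('tray_lip',2.5);show('plate_knob',60)
im=d['img'][:,:,::-1]; cv2.imwrite('pics/w8.png',cv2.resize(im[100:300,170:470],None,fx=2.6,fy=2.6))
"
```

```text
t 14.43 pos [ 486.8 -255.7  182. ] yhead 73.4 tilt [ 0.001 -0.    -1.   ] JOG [ 0.178 -0.088  0.248] yaw -0.004 F [ 0.2 -0.6 -0.5] open 87.8 grip 0.0 q [-0.51  0.37  1.83  0.    0.94 -1.79]
nut0_center [(0.7, array([318., 148.]), array([ 450.6, -253.8,   10. ])), (0.63, array([288., 137.]), array([ 430.5, -280.7,   10. ]))]
can_mouth [(0.58, array([300.,  54.]), array([ 358.4, -240.5,   72. ]))]
tray_grip [(0.71, array([244., 284.]), array([ 559.8, -369.6,   66. ])), (0.3, array([319., 145.]), array([ 441.8, -248.6,   66. ]))]
tray_lip [(0.93, array([258., 286.]), array([ 601.7, -384. ,    2.5]))]
plate_knob [(0.69, array([178., 147.]), array([ 400.2, -383. ,   60. ])), (0.33, array([243., 284.]), array([ 563.2, -374.2,   60. ]))]
```

View pics/w8.png

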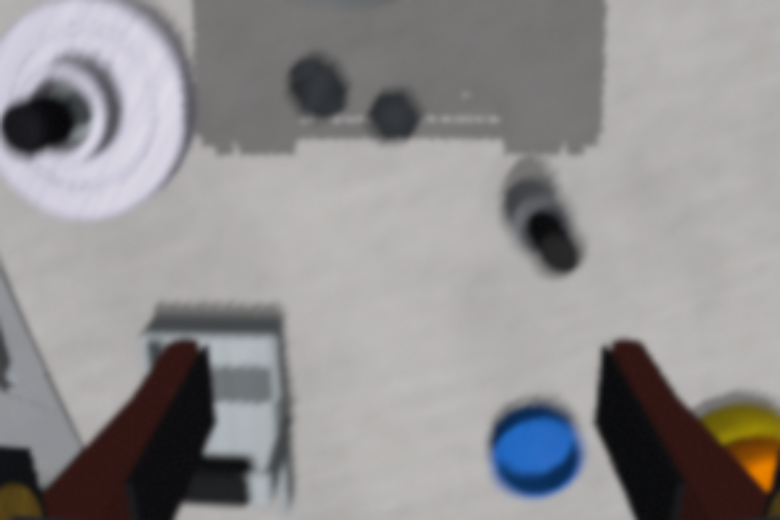

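Emit:
jog_arm --plan '[[[0,0.142,-0.035,0.2,0.59],[0,0.142,-0.035,0.2,0.59],[0,0.142,-0.035,0.2,0.59],[0,0.142,-0.035,0.2,0.59],[0,0.142,-0.035,0.2,0.59]]]'

```text
time: 15.35
position: [451.9, -256.4, 129.5]
tool_rot: [[-0.34, 0.941, -0.001], [0.941, 0.34, 0.0], [0.001, -0.001, -1.0]]
wrist_force: [0.2, -0.8, 0.6]
opening: 87.5
grip_force: 0.0
```

Emit:
jog_arm --plan '[[[0,0,0,0,0.63],[0,0,0,0,0.63],[0,0,0,0,0.63],[0,0,0,0,0.63],[0,0,0,0,0.63]]]'

```text
time: 15.98
position: [451.9, -256.4, 129.5]
tool_rot: [[0.557, 0.83, -0.001], [0.83, -0.557, 0.0], [-0.0, -0.001, -1.0]]
wrist_force: [-0.7, -0.2, 0.7]
opening: 87.8
grip_force: 0.0
```

```bash
cat >> h.py <<'E'
def wcloud(d):
    f=200/np.tan(np.radians(d['vfov'])/2); v,u=np.mgrid[:400,:640]; a,b=u-d['cx'],v-d['cy']; r=np.hypot(a,b)+1e-9; t=r/f
    Z=d['z_map']; P=np.stack([a/r*np.tan(t)*Z,b/r*np.tan(t)*Z,Z],-1); W=P@np.array(d['attitude']).T+np.array(d['eye']); W[(Z<=0)|(t>1.4)]=np.nan
    return W
def blob(W,c,r=22,z0=6,z1=40):
    m=(np.hypot(W[...,0]-c[0],W[...,1]-c[1])<r)&(W[...,2]>z0)&(W[...,2]<z1); t=W[m]
    if len(t)>10: print('blob',len(t),cv2.minAreaRect(t[:,:2].astype(np.float32)),'top %.1f'%np.percentile(t[:,2],90))
E
python3 -c "
from h import *
to(450.6,-253.8,12,-37)
d=shot('wrist'); W=wcloud(d)
print([(round(m['p'],2),np.round(m['pixel']),np.round(at_z(d,m['pixel'],'wrist',10),1)) for m in ctrl.mark_of('nut0_center',d)[:5]])
blob(W,(450,-253),18);blob(W,(430,-281),18)"
```

```text
t 15.97 pos [ 451.9 -256.4  129.5] yhead -33.9 tilt [-0.001  0.    -1.   ] JOG [ 0.006 -0.01   0.47 ] yaw 0.035 F [-0.7 -0.2  0.7] open 87.8 grip 0.0 q [-0.54  0.41  1.93 -0.    0.81  0.05]
[(0.56, array([220., 257.]), array([ 317.3, -253.9,   10. ])), (0.55, array([319., 189.]), array([ 447.6, -250.8,   10. ])), (0.46, array([351., 298.]), array([ 407.5, -372.8,   10. ]))]
blob 468 ((449.6166687011719, -250.8009033203125), (20.879131317138672, 21.99616813659668), 51.770389556884766) top 27.7
blob 547 ((429.9797058105469, -277.8979797363281), (26.021944046020508, 23.23377799987793), 15.198345184326172) top 21.1
```

Emit:
jog_arm --plan '[[[0,0.013,-0.02,0.25,0.02],[0,0.013,-0.02,0.46,0.02],[0,0.013,-0.02,0.494,0.02],[0.4,0.013,-0.02,0.494,0.02],[1,0.013,-0.02,0.494,0.02]]]'

```text
time: 16.7
position: [449.4, -250.4, 7.3]
tool_rot: [[0.576, 0.817, 0.0], [0.817, -0.576, -0.0], [-0.0, 0.0, -1.0]]
wrist_force: [-0.5, 1.2, 0.2]
opening: 71.2
grip_force: 0.0
```

Emit:
jog_arm --plan '[[[1,0,0,0,0],[1,0,0,0,0],[1,0,0,0,0],[1,0,0,-0.2,0],[1,0,0,-0.38,0]]]'

```text
time: 17.32
position: [448.9, -249.8, 102.9]
tool_rot: [[0.577, 0.817, -0.001], [0.817, -0.577, 0.001], [-0.0, -0.001, -1.0]]
wrist_force: [-0.1, -1.2, 0.2]
opening: 21.3
grip_force: 0.0
```

```bash
python3 -c "
from h import *
to(358.7,-240.5,95,-33)"
```

```text
t 17.32 pos [ 448.9 -249.8  102.9] yhead -35.3 tilt [-0.001  0.001 -1.   ] JOG [-0.178 -0.316  0.032] yaw -0.025 F [-0.1 -1.2  0.2] open 21.3 grip 0.0 q [-0.53  0.44  1.95 -0.    0.75  0.08]
```

```bash
python3 -c "
from h import *
d=shot('wrist'); W=wcloud(d); print(ctrl.sense()['opening'],ctrl.sense()['grip_force'])
to(449.6,-251,6,-35)
blob(W,(450,-251),20);blob(W,(430,-279),18)"
```

```text
17.508691819352997 0.0
t 17.38 pos [ 451.8 -251.4  108.1] yhead -35.3 tilt [ 0.006 -0.004 -1.   ] JOG [-0.004 -0.011  0.408] yaw -0.003 F [ 0.5 -0.8  3. ] open 17.5 grip 0.0 q [-0.53  0.44  1.95  0.    0.75  0.08]
blob 557 ((449.3648376464844, -250.470947265625), (20.304920196533203, 23.08299446105957), 48.88469696044922) top 27.7
blob 641 ((429.7386474609375, -278.0103759765625), (26.41228485107422, 22.670751571655273), 13.295159339904785) top 21.0
```

Emit:
jog_arm --plan '[[[0.5,0,0,0,0],[0.5,0,0,0.05,0],[0.5,0,0,0.2,0],[0.5,0,0,0.38,0],[0.5,0,0,0.38,0]]]'

```text
time: 18.0
position: [447.2, -248.8, 2.7]
tool_rot: [[0.577, 0.816, -0.005], [0.817, -0.577, 0.003], [-0.001, -0.006, -1.0]]
wrist_force: [-0.2, -0.1, -0.7]
opening: 44.3
grip_force: 0.0
```

Emit:
jog_arm --plan '[[[1,0,0,0,0],[1,0,0,0,0],[1,0,0,0,0],[1,0,0,0,0],[1,0,0,0,0]]]'

```text
time: 18.62
position: [449.4, -250.1, 7.2]
tool_rot: [[0.577, 0.816, 0.0], [0.816, -0.577, -0.0], [0.0, 0.0, -1.0]]
wrist_force: [0.2, -0.7, -0.2]
opening: 21.1
grip_force: 30.0
```

Emit:
jog_arm --plan '[[[1,0,0,-0.2,0],[1,-0.02,-0.03,-0.38,0],[1,-0.1,-0.19,-0.38,0],[1,-0.18,-0.339,-0.38,0],[1,-0.18,-0.339,-0.38,0]]]'

```text
time: 19.25
position: [351.2, -236.6, 102.0]
tool_rot: [[0.578, 0.816, -0.002], [0.816, -0.578, 0.001], [-0.0, -0.002, -1.0]]
wrist_force: [0.4, -0.0, 0.3]
opening: 21.1
grip_force: 30.0
```

Emit:
jog_arm --plan '[[[1,0,0,0.1,0],[1,0,0,0.14,0],[0.65,0,0,0.14,0],[0.65,0,0,0.14,0],[0.65,0,0,-0.05,0]]]'

```text
time: 19.88
position: [352.7, -236.7, 113.1]
tool_rot: [[0.577, 0.817, -0.005], [0.817, -0.577, 0.004], [0.0, -0.006, -1.0]]
wrist_force: [0.1, -0.1, 0.3]
opening: 30.9
grip_force: 0.0
```

```bash
python3 -c "
from h import *
d=shot('wrist'); W=wcloud(d)
to(429.8,-278,5,-35)
blob(W,(430,-279),18)
canfit()"
```

```text
t 19.93 pos [ 355.9 -238.9  119.2] yhead -35.3 tilt [ 0.003 -0.002 -1.   ] JOG [0.043 0.33  0.458] yaw -0.003 F [ 1.9 -1.2  3.5] open 30.5 grip 0.0 q [-0.62  0.31  2.13  0.    0.7  -0.  ]
blob 597 ((428.3859558105469, -277.9579772949219), (27.160554885864258, 23.10980987548828), 12.499127388000488) top 21.0
can [ 354.2 -241. ] 511 res 0.9 [(0.61, array([ 355. , -245.7,   72. ]))]
```

Emit:
jog_arm --plan '[[[0.5,0,0,0,0],[0.5,0.042,0.337,0.1,0.47],[0.5,0.042,0.337,0.1,0.47],[0.5,0.042,0.337,0.2,0.47],[0.5,0.042,0.337,0.2,0.47]]]'

```text
time: 20.65
position: [427.4, -276.7, 61.6]
tool_rot: [[0.978, 0.21, -0.004], [0.21, -0.978, 0.003], [-0.004, -0.004, -1.0]]
wrist_force: [0.1, 1.1, -0.5]
opening: 43.8
grip_force: 0.0
```

```bash
python3 -c "
from h import *
d=shot('wrist'); W=wcloud(d)
to(429.3,-278,4,-77)
blob(W,(430,-279),18)
canfit()"
```

```text
t 20.70 pos [ 427.7 -277.    62.3] yhead -78.3 tilt [-0.003  0.002 -1.   ] JOG [0.006 0.006 0.233] yaw -0.014 F [ 0.3 -0.4 -0.7] open 43.6 grip 0.0 q [-0.6   0.51  1.97  0.    0.66  0.77]
blob 982 ((429.75177001953125, -277.6477966308594), (26.564197540283203, 22.90193748474121), 14.114989280700684) top 21.0
can [ 354.3 -240.9] 504 res 0.9 [(0.92, array([ 354.1, -251.1,   72. ])), (0.46, array([ 387. , -399.7,   72. ]))]
```

Emit:
jog_arm --plan '[[[0.5,0.006,0.003,0.15,0],[0.5,0.006,0.003,0.232,0],[0.5,0.006,0.003,0.232,0],[1,0.006,0.003,0.232,0],[1,0.006,0.003,0.232,0]]]'

```text
time: 21.42
position: [431.2, -278.7, 7.4]
tool_rot: [[0.976, 0.216, 0.001], [0.216, -0.976, -0.001], [0.001, 0.001, -1.0]]
wrist_force: [-0.0, -1.1, 0.2]
opening: 27.1
grip_force: 0.0
```

Emit:
jog_arm --plan '[[[1,0,0,0,0],[1,0,0,0,0],[1,0,0,0,0],[1,0,0,-0.2,0],[1,0,0,-0.4,0]]]'

```text
time: 22.05
position: [430.0, -277.9, 107.1]
tool_rot: [[0.977, 0.215, -0.002], [0.215, -0.977, 0.001], [-0.001, -0.001, -1.0]]
wrist_force: [0.1, -1.1, -0.5]
opening: 21.5
grip_force: 30.0
```

```bash
python3 -c "
from h import *
to(354.3,-241,78,-77)"
```

```text
t 22.05 pos [ 430.  -277.9  107.1] yhead -77.6 tilt [-0.002  0.001 -1.   ] JOG [-0.264 -0.209  0.117] yaw -0.006 F [ 0.1 -1.1 -0.5] open 21.5 grip 30.0 q [-0.6   0.43  1.95  0.    0.76  0.76]
```

Emit:
jog_arm --plan '[[[1,-0.264,-0.209,0,0],[1,-0.264,-0.209,0,0],[1,-0.264,-0.209,0.08,0],[1,-0.264,-0.209,0.11,0],[1,-0.264,-0.209,0.11,0]]]'

```text
time: 22.68
position: [354.8, -241.4, 78.6]
tool_rot: [[0.977, 0.215, -0.001], [0.215, -0.977, 0.001], [-0.001, -0.001, -1.0]]
wrist_force: [-0.5, 0.2, 0.2]
opening: 21.4
grip_force: 30.0
```

Emit:
jog_arm --plan '[[[0.6,0,0,0,0],[0.6,0,0,0,0],[0.6,0,0,-0.2,0],[0.5,0,0,-0.5,0],[0.3,0.1,0.2,-0.5,0]]]'

```text
time: 23.3
position: [390.9, -285.0, 210.0]
tool_rot: [[0.976, 0.217, 0.007], [0.217, -0.976, -0.005], [0.006, 0.007, -1.0]]
wrist_force: [1.2, -0.1, 0.5]
opening: 50.3
grip_force: 0.0
```

```bash
python3 -c "
from h import *
to(404,-378,100,-77)
canfit('scene',(354,-241))
for cam in ('wrist','scene'):
    d=shot(cam)
    for n,z in (('nut0_center',14),('can_mouth',72),('plate_knob',60),('cover_collar',32)): print(cam,n,[(round(m['p'],2),np.round(m['pixel']),np.round(at_z(d,m['pixel'],cam,z),1)) for m in ctrl.mark_of(n,d)[:5]])
    if cam=='wrist':
        W=wcloud(d); blob(W,(354,-241),38,6,60); k=(np.hypot(W[...,0]-354,W[...,1]+241)<36)&(W[...,2]<60); print(np.percentile(W[k][:,2],[5,50,90,99]).round())
"
```

```text
t 23.30 pos [ 390.9 -285.   210. ] yhead -77.5 tilt [ 0.007 -0.005 -1.   ] JOG [-0.032  0.371  0.442] yaw -0.005 F [ 1.2 -0.1  0.5] open 50.3 grip 0.0 q [-0.65  0.23  1.95  0.    0.95  0.7 ]
can [ 354.4 -241. ] 510 res 0.9 [(0.89, array([ 351. , -247.3,   72. ])), (0.21, array([ 360.7, -417.7,   72. ]))]
wrist nut0_center [(0.59, array([295., 209.]), array([ 346.5, -263.5,   14. ]))]
wrist can_mouth []
wrist plate_knob [(0.56, array([405., 194.]), array([ 403.7, -376.7,   60. ])), (0.5, array([272., 213.]), array([ 352.1, -240.7,   60. ]))]
wrist cover_collar [(0.62, array([401., 187.]), array([ 404.8, -378.7,   32. ])), (0.4, array([268., 199.]), array([ 357.5, -230.6,   32. ]))]
blob 1018 ((352.11029052734375, -238.82342529296875), (65.66785430908203, 69.64944458007812), 21.681489944458008) top 30.7
[ 4.  6. 27. 32.]
scene nut0_center [(0.16, array([418., 259.]), array([ 603. , -342.9,   14. ]))]
scene can_mouth [(0.75, array([316., 263.]), array([ 349.1, -253. ,   72. ])), (0.42, array([396., 232.]), array([ 576.1, -277.1,   72. ]))]
scene plate_knob [(0.51, array([369., 292.]), array([ 401.4, -384.1,   60. ]))]
scene cover_collar []
```

Emit:
jog_arm --plan '[[[0.3,-0.024,0.377,0,0],[0.3,-0.024,0.377,0.2,0],[0.3,-0.024,0.377,0.41,0],[0.3,-0.024,0.377,0.41,0],[0.3,-0.024,0.377,0.41,0]]]'

```text
time: 24.52
position: [405.0, -378.5, 102.6]
tool_rot: [[0.976, 0.216, 0.001], [0.216, -0.976, -0.001], [0.0, 0.001, -1.0]]
wrist_force: [0.4, -0.6, -0.0]
opening: 61.5
grip_force: 0.0
```

```bash
python3 -c "
from h import *
to(404.3,-378,45,-77)
d=shot('wrist'); W=wcloud(d)
blob(W,(404,-378),20,62,90)
blob(W,(404,-378),60,10,30)
blob(W,(404,-378),30,30,43)
# count nuts in can from top camera
d=shot('top'); T=cloud(d); k=(np.hypot(T[...,0]-355,T[...,1]+241)<37)&(T[...,2]>12)&(T[...,2]<50)
n,l,st,c=cv2.connectedComponentsWithStats(k.astype(np.uint8)); print(n-1,st[1:,4],[T[l==i].mean(0).round().tolist() for i in range(1,n)])
g=cv2.cvtColor(d['img'],cv2.COLOR_RGB2GRAY)[236:280,364:412]; print('\n'.join(''.join(' .:*#'[4-min(4,v//45)] for v in r) for r in g[::1]))
"
```

```text
t 24.52 pos [ 405.  -378.5  102.6] yhead -77.5 tilt [ 0.001 -0.001 -1.   ] JOG [-0.003 -0.003  0.231] yaw -0.006 F [ 0.4 -0.6 -0. ] open 61.5 grip 0.0 q [-0.77  0.49  1.86  0.    0.79  0.58]
blob 870 ((405.9047546386719, -378.953369140625), (20.076669692993164, 21.718406677246094), 6.763065814971924) top 75.6
blob 8212 ((404.55645751953125, -377.9336853027344), (98.65404510498047, 98.19241333007812), 13.131806373596191) top 22.4
blob 1019 ((406.6898193359375, -377.9863586425781), (38.359222412109375, 41.28326416015625), 13.676666259765625) top 41.9
3 [116  85  85] [[379.0, -246.0, 27.0], [354.0, -229.0, 20.0], [350.0, -263.0, 20.0]]
................................................
................................................
................................................
................................................
.................:::............................
..............::*::....:****:...................
.............:*::..:**:::*****#*................
...........:**: .:####*:::::******..............
..........:**:..##*****::::::*******...........:
.........***: .##*
[... 996 characters left out ...]
.*******::::::
..:::::***.:................   ...:******:::::::
..::::::**........................*******:::::::
...:::::***......................*******::::::::
...::::::**..:............... ..:*******::::::::
....::::::**...................********:::::::::
....:::::::*:............ ...*********::::::::::
.....:::::::**.............::******:::::::::::::
.....:::::::::*...:::..::********::.::::::::::::
......:::::::::*:..:***********::..:::::::::::::
.......::::::::::::...::::::::....::::::::::....
........::::::::::::::..........:::::::::::.....
.........:::::::::::::::::::::::::::::::::......
...........:::::::::::::::::::::::::::::::......
............::::::::::::::::::::::::::::........
```

Emit:
jog_arm --plan '[[[0.3,0,0,0.15,0],[0.3,0,0,0.228,0],[0.3,0,0,0.228,0],[1,0,0,0.228,0],[1,0,0,0.228,0]]]'

```text
time: 25.25
position: [405.1, -378.8, 45.5]
tool_rot: [[0.977, 0.215, 0.001], [0.215, -0.977, -0.001], [0.001, 0.001, -1.0]]
wrist_force: [0.2, -0.6, 1.0]
opening: 44.9
grip_force: 0.0
```

Emit:
jog_arm --plan '[[[1,0,0,0,0],[1,0,0,0,0],[1,0,0,0,0],[1,0,0,0,0],[1,0,0,-0.1,0]]]'

```text
time: 25.88
position: [402.7, -376.5, 67.6]
tool_rot: [[0.977, 0.215, -0.004], [0.215, -0.977, 0.004], [-0.003, -0.005, -1.0]]
wrist_force: [-0.2, 0.0, -6.2]
opening: 21.6
grip_force: 30.0
```

```bash
python3 -c "
from h import *
to(354.4,-241,150,-77)"
```

```text
t 25.88 pos [ 402.7 -376.5   67.6] yhead -77.6 tilt [-0.004  0.004 -1.   ] JOG [-0.073 -0.573 -0.327] yaw -0.006 F [-0.2  0.  -6.2] open 21.6 grip 30.0 q [-0.77  0.55  1.88  0.    0.72  0.58]
```

Emit:
jog_arm --plan '[[[1,0,0,-0.1,0],[1,0,0,-0.25,0],[1,0,0,-0.32,0],[1,0,0,-0.32,0]]]'

```text
time: 26.38
position: [404.7, -378.4, 149.8]
tool_rot: [[0.977, 0.215, 0.001], [0.215, -0.977, -0.001], [0.001, 0.001, -1.0]]
wrist_force: [0.3, 0.1, -6.5]
opening: 21.5
grip_force: 30.0
```

```bash
python3 -c "
from h import *
to(355.3,-241,150,-77)
d=shot('top'); W=cloud(d); r=np.hypot(W[...,0]-355,W[...,1]+241)
t=W[(r<55)&(W[...,2]>64)&(W[...,2]<80)]; print('rim',len(t),cv2.minEnclosingCircle(t[:,:2].astype(np.float32)),t[:,:2].mean(0))
print([(round(m['p'],2),at_z(d,m['pixel'],'top',72).round(1)) for m in ctrl.mark_of('can_mouth',d)[:2]])
d=shot('wrist'); W=wcloud(d); r=np.hypot(W[...,0]-355,W[...,1]+241)
print([(round(m['p'],2),at_z(d,m['pixel'],'wrist',72).round(1)) for m in ctrl.mark_of('can_mouth',d)[:2]])
t=W[(r<55)&(W[...,2]>68)&(W[...,2]<78)]; print('rim',len(t),cv2.minEnclosingCircle(t[:,:2].astype(np.float32)))
p=ctrl.sense()['position']; r=np.hypot(W[...,0]-p[0],W[...,1]-p[1]); t=W[(r<60)&(W[...,2]>p[2]-45)&(W[...,2]<p[2]-15)]; print('cover',len(t),cv2.minEnclosingCircle(t[:,:2].astype(np.float32)),p)
"
```

```text
t 26.38 pos [ 404.7 -378.4  149.8] yhead -77.6 tilt [ 0.001 -0.001 -1.   ] JOG [-0.075 -0.579 -0.001] yaw -0.006 F [ 0.3  0.1 -6.5] open 21.5 grip 30.0 q [-0.77  0.42  1.84  0.    0.88  0.58]
rim 232 ((354.99737548828125, -242.2717742919922), 44.4671630859375) [ 354.20468178 -244.75327894]
[(0.84, array([ 352. , -234.1,   72. ]))]
[(0.83, array([ 353. , -240.8,   72. ]))]
rim 1375 ((355.4690856933594, -240.7884521484375), 44.89616775512695)
cover 10655 ((402.8211364746094, -375.9519958496094), 50.08460235595703) [ 403.67344672 -377.43720831  147.83190889]
```

Emit:
jog_arm --plan '[[[1,-0.025,-0.19,-0.02,0],[1,-0.05,-0.38,-0.02,0],[1,-0.075,-0.579,-0.02,0],[1,-0.075,-0.579,-0.02,0],[1,-0.075,-0.579,-0.02,0]]]'

```text
time: 27.2
position: [355.3, -241.1, 154.2]
tool_rot: [[0.976, 0.216, 0.0], [0.216, -0.976, -0.0], [0.0, 0.0, -1.0]]
wrist_force: [0.5, -0.2, -6.4]
opening: 21.5
grip_force: 30.0
```

```bash
python3 -c "
from h import *
to(355.2,-241,110,-77)
canfit('scene',(355,-241))"
```

```text
t 27.20 pos [ 355.3 -241.1  154.2] yhead -77.5 tilt [ 0. -0. -1.] JOG [-0.001 -0.     0.177] yaw -0.006 F [ 0.5 -0.2 -6.4] open 21.5 grip 30.0 q [-0.62  0.25  2.1  -0.    0.8   0.73]
can [ 354.3 -240.9] 509 res 0.8 [(0.69, array([ 350.3, -250. ,   72. ]))]
```

Emit:
jog_arm --plan '[[[1,0,0,0.08,0],[1,0,0,0.13,0],[1,0,0,0.16,0],[1,0,0,0.172,0],[1,0,0,0.172,0]]]'

```text
time: 27.92
position: [355.1, -241.1, 111.4]
tool_rot: [[0.977, 0.215, -0.0], [0.215, -0.977, 0.0], [-0.0, -0.0, -1.0]]
wrist_force: [0.3, 0.2, -5.2]
opening: 21.9
grip_force: 30.0
```

Plug is entering freely. Going the rest of the way.

Emit:
jog_arm --plan '[[[1,0,0,0.008,0],[1,0,0,0.016,0],[1,0,0,0.022,0],[1,0,0,0.022,0]]]'

```text
time: 28.42
position: [355.2, -241.0, 106.9]
tool_rot: [[0.977, 0.215, 0.0], [0.215, -0.977, -0.0], [0.0, 0.0, -1.0]]
wrist_force: [-2.6, 2.6, 9.9]
opening: 21.4
grip_force: 30.0
```

Emit:
jog_arm --plan '[[[0.15,0,0,0,0],[0.15,0,0,0,0],[0.15,0,0,0,0],[0.15,0,0,0,0],[0.15,0,0,0,0]]]'

```text
time: 29.05
position: [355.0, -241.0, 105.9]
tool_rot: [[0.977, 0.215, 0.0], [0.215, -0.977, 0.0], [0.0, -0.0, -1.0]]
wrist_force: [0.3, -0.5, 0.1]
opening: 68.3
grip_force: 0.0
```

```bash
python3 -c "
from h import *
to(355.2,-241,87,-77)
d=shot('wrist'); W=wcloud(d)
c=(355,-241)
blob(W,c,20,118,145); blob(W,c,60,76,90); blob(W,c,30,95,108)
d=shot('scene'); S=cloud(d); blob(S,c,20,115,145); blob(S,c,60,76,95)
m=(np.hypot(S[...,0]-355,S[...,1]+241)<50)&(S[...,2]>60)&(S[...,2]<92); t=S[m]; m2=np.hypot(t[:,0]-355,t[:,1]+241); q=t[(m2<44)&(m2>25)&(t[:,2]>78)]; A=np.c_[q[:,:2]-[355,-241],np.ones(len(q))]; print('cover top plane',np.linalg.lstsq(A,q[:,2],rcond=None)[0].round(3),len(q))
r=W[(np.hypot(W[...,0]-355,W[...,1]+241)<44)&(np.hypot(W[...,0]-355,W[...,1]+241)>25)&(W[...,2]>76)&(W[...,2]<92)]; A=np.c_[r[:,:2]-[355,-241],np.ones(len(r))]; print(np.linalg.lstsq(A,r[:,2],rcond=None)[0].round(3),len(r))
"
```

```text
t 29.05 pos [ 355.  -241.   105.9] yhead -77.6 tilt [ 0.  0. -1.] JOG [0.001 0.    0.076] yaw -0.006 F [ 0.3 -0.5  0.1] open 68.3 grip 0.0 q [-0.62  0.34  2.13  0.    0.67  0.73]
blob 1759 ((356.3389587402344, -240.42819213867188), (20.384342193603516, 21.395774841308594), 40.287513732910156) top 137.5
blob 11330 ((355.0955810546875, -240.38717651367188), (99.45791625976562, 95.66777038574219), 30.45865821838379) top 84.3
blob 1644 ((357.2990417480469, -238.2271728515625), (37.199974060058594, 42.04865646362305), 18.5510196685791) top 103.9
blob 103 ((353.14569091796875, -242.63937377929688), (20.22428321838379, 20.555641174316406), 55.719329833984375) top 134.7
blob 718 ((350.59814453125, -240.9365692138672), (93.77873992919922, 97.8795166015625), 0.8513206839561462) top 84.7
cover top plane [-1.0000e-03  2.0000e-03  8.0782e+01] 348
[-1.0000e-03  2.0000e-03  8.3422e+01] 7203
```

Emit:
jog_arm --plan '[[[0.15,0,0,0.05,0],[0.15,0,0,0.078,0],[0.15,0,0,0.078,0],[0.15,0,0,0.078,0],[0.4,0,0,0.078,0]]]'

```text
time: 29.78
position: [355.2, -241.0, 86.6]
tool_rot: [[0.977, 0.215, 0.0], [0.215, -0.977, -0.0], [0.0, 0.0, -1.0]]
wrist_force: [0.4, -0.1, -0.5]
opening: 67.7
grip_force: 0.0
```

Emit:
jog_arm --plan '[[[1,0,0,0,0],[1,0,0,0,0],[1,0,0,0,0],[1,0,0,0,0],[1,0,0,0,0]]]'

```text
time: 30.4
position: [355.0, -240.9, 86.5]
tool_rot: [[0.977, 0.215, -0.0], [0.215, -0.977, 0.0], [-0.0, -0.0, -1.0]]
wrist_force: [-0.8, 1.2, 4.1]
opening: 41.5
grip_force: 30.0
```

Collar gripped (41.5 mm). Lift straight up slowly.

Emit:
jog_arm --plan '[[[1,0,0,-0.01,0],[1,0,0,-0.03,0],[1,0,0,-0.06,0],[1,0,0,-0.09,0],[1,0,0,-0.12,0]]]'

```text
time: 31.02
position: [355.1, -241.0, 117.1]
tool_rot: [[0.977, 0.215, 0.0], [0.215, -0.977, -0.0], [0.0, 0.0, -1.0]]
wrist_force: [0.0, 1.1, -1.7]
opening: 41.8
grip_force: 30.0
```

Emit:
jog_arm --plan '[[[1,0,0,-0.06,0],[1,0,0,-0.12,0],[1,0,0,-0.2,0],[1,0,0,-0.28,0],[1,0,0,-0.28,0]]]'

```text
time: 31.65
position: [355.8, -241.6, 187.8]
tool_rot: [[0.977, 0.215, 0.003], [0.215, -0.977, -0.002], [0.002, 0.003, -1.0]]
wrist_force: [-0.5, 0.1, -0.5]
opening: 41.6
grip_force: 30.0
```

Emit:
jog_arm --plan '[[[1,0,0,0,0],[1,0,0,0,0],[1,0,0,0,0],[1,0,0,0,0]]]'

```text
time: 32.15
position: [354.8, -240.8, 186.1]
tool_rot: [[0.977, 0.215, -0.001], [0.215, -0.977, 0.0], [-0.001, -0.001, -1.0]]
wrist_force: [0.2, 0.3, -2.5]
opening: 41.6
grip_force: 30.0
```

```bash
python3 -c "
from h import *
to(355.2,-241,160,-77)
canfit('scene',(355,-241))
d=shot('scene'); S=cloud(d); c=(355,-241)
blob(S,c,20,112,145); rr=np.hypot(S[...,0]-355,S[...,1]+241)
q=S[(rr<44)&(S[...,2]>70)&(S[...,2]<82)]; A=np.c_[q[:,:2]-[355,-241],np.ones(len(q))]; print('plate plane',np.linalg.lstsq(A,q[:,2],rcond=None)[0].round(3),len(q))
k=S[(rr<60)&(S[...,2]>140)&(S[...,2]<185)]; print('cover low', np.percentile(k[:,2],[1,5,50]) if len(k) else None)
for n,z in (('plate_knob',122),('paste_jar_c',36),('touchup_c',37),('cap_c',9),('torch_c',54),('tray_grip',66)): print(n,[(round(m['p'],2),np.round(at_z(d,m['pixel'],'scene',z),1)) for m in ctrl.mark_of(n,d)[:1]])
"
```

```text
t 32.15 pos [ 354.8 -240.8  186.1] yhead -77.6 tilt [-0.001  0.    -1.   ] JOG [0.001 0.001 0.104] yaw -0.006 F [ 0.2  0.3 -2.5] open 41.6 grip 30.0 q [-0.62  0.19  2.08  0.    0.88  0.73]
can [ 354.3 -240.9] 501 res 0.8 [(0.56, array([ 348.9, -246.3,   72. ]))]
blob 40 ((350.1993103027344, -247.06202697753906), (9.383647918701172, 20.643075942993164), 55.909812927246094) top 123.7
plate plane [2.0000e-03 4.0000e-03 7.4515e+01] 600
cover low [164.44160067 166.78660589 179.77588887]
plate_knob [(0.56, array([ 360.9, -240.3,  122. ]))]
paste_jar_c [(0.73, array([ 361.2, -114.7,   36. ]))]
touchup_c [(0.74, array([ 505.7, -199. ,   37. ]))]
cap_c [(0.67, array([ 628.8, -221. ,    9. ]))]
torch_c [(0.67, array([ 573.4, -362.7,   54. ]))]
tray_grip [(0.94, array([ 565.6, -376. ,   66. ]))]
```

```bash
python3 -c "
from bench import ctrl
print(ctrl.finish_job())"
```

```text
the job is handed in; nothing more can be done
None
```

The job is handed in at 32 s: all four nuts are in the can, the plate is seated level and the cover is held about 100 mm up, clear of the knob. Two nuts fell from the tray onto the bench while I tilted it, so I dropped them into the can by hand instead of tipping them. The can also shifted about 4 mm, and the tray stands level near its old spot, turned from its old heading.

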